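# Pack the L-shaped trivets into their tray

### The arm

A 6-joint arm with a two-finger parallel gripper is mounted at the origin on the work surface. World frame = base frame: x ahead of the robot, y to its left, z up, the work surface at z = 0. Lengths are in mm, angles in rad, forces in N, time in s.
With the tool pointing down it reaches from about 350 to 875 mm from the base axis. Payload 4.2 kg.
Tool frame: the origin (TCP) lies between the finger pads; the fingertips stand 17 mm ahead of it and the grasp point (between the pads) lies 2 mm behind it; z points along the fingers, y is the line along which they close (so a half turn about z gives the same grasp; the last joint's range is limited). The gripper opens to 85 mm and grips with 20 to 120 N. Pads are 22 mm wide; open, the fingers measure 114 mm over their backs; the gripper's body (76 mm by 85 mm) begins 54 mm behind the grasp point. The pads swing forward as they close: fully open they stand 13 mm farther back than shut.
Start: joints at [1.578, 0.385, 0.008, 0, -1.194, -0.259], TCP at [155.686, 605.278, 248.312] pointing down, gripper open.
Joint ranges: [-3.14, 3.14], [-1.21, 2.06], [-1.07, 1.41], [-3.16, 2.05], [-2.99, -0.16], [-3.1, 3.1]. Speed limits (rad/s): [2.79, 2.79, 3.14, 3.14, 3.14, 3.14].

### API

Orientations are given as a unit quaternion [x, y, z, w].
In Python, from bench import arm, cam, sensors gives the robot as it stands (arm), with the cameras (cam) and the readings (sensors).
- The arm moves only by the shell command python3 jog.py FILE [OPENING], which reads ROWS from the file FILE. ROWS is a JSON list that holds a single list of rows (three levels of brackets), with 1 to 10 rows, each of 6 numbers: dx, dy, dz in mm, then a rotation vector rx, ry, rz in rad; each row is the pose to reach, as a shift and turn from the pose commanded when the command began, along the tool's axes at that moment; what a row does not reach only later rows make up. A row lasts 1/10 s, in which the tool goes at most 50 mm and 0.15 rad, less where a joint would pass 70% of its speed; a pose out of reach is approached as far as the arm can. OPENING is the finger opening in mm, set as the command begins (- or left out keeps the last). The fingers move at their own pace and stop on an object; the grip force is fixed at half the most. Time passes only in rows, so rows that do not move let the fingers close. It prints the time, the measured TCP pose, the force, the opening and the grip force at its end. Input that does not fit is refused with a message, and nothing moves.
- sensors.read_state(): the state, without advancing time (a new reading comes with each control period).
- cam.get_image(name): name is "scene" or "top"; returns the picture (384x512x3 uint8, blue, green, red); there is no depth.
- cam.get_calibration(name): a dict with "K" (3x3 intrinsics, pixels), "rvec" (rotation vector, rad) and "tvec" (3), from world to camera coordinates, as OpenCV has them. Camera axes: x right, y down, z forward; pixel columns grow to the right and rows downward; lengths in mm; the calibration is good to about 2 mm. A picture is of the moment at which its call begins. get_calibration takes no time and is no camera call.
- arm.job_done(): hands the job in; it is judged then, once.
The state is a dict: "clock": time; "joints": joint angles; "joint_vel": joint speeds; "joint_efforts": joint torques, N m; "position": TCP position; "ee_rot": TCP orientation; "contact_force": force on the tool from outside, world axes, zero at the start; "wrist_torque": the same for the moment, N m; "gripper_width": finger opening in mm; "grasp_force": force on a finger pad.
Only numpy, scipy, OpenCV 4.12 (cv2) and the standard library are available. Lean on these libraries where they do the work, as an engineer would, in place of code of your own. Each camera call takes 0.05 s, during which the arm holds its last target. There are 200 camera calls.

### The job

Put the two L-shaped wooden trivets away in the rectangular metal tray: turn them so that they nest into each other and both lie flat on the tray's floor, grip bars up. Leave the round trivet where it is.

Things in the scene. Friction and masses are not known exactly. Their poses are not given: they have to be found in the camera images.
- tray: open rectangular aluminium tray fixed to the counter, 199 mm (x) by 144 mm (y) outside, 189 by 134 inside; floor and walls 5 mm thick, rim 18 mm above the counter. Origin: centre of its underside, on the counter; x along the long side, z up. The two L-trivets nested into a 165 by 110 mm rectangle fill it with 24 mm to spare each way
- trivet_a: loose L-shaped wooden trivet (two alike), 12 mm thick, 0.11 kg; grip bar on top 44 mm (x) by 14 mm (y), top 42 mm above underside. Origin: underside, below bar's middle (about the centre of mass); z up, x and y along the arms. Outer corner x=y=-45.5 mm; both arms 110 mm long outside, 55 wide: one x to 64.5, y to 9.5, other x to 9.5, y to 64.5; x and y both over 9.5 is the open notch
- trivet_b: loose L-shaped wooden trivet (two alike), 12 mm thick, 0.11 kg; grip bar on top 44 mm (x) by 14 mm (y), top 42 mm above underside. Origin: underside, below bar's middle (about the centre of mass); z up, x and y along the arms. Outer corner x=y=-45.5 mm; both arms 110 mm long outside, 55 wide: one x to 64.5, y to 9.5, other x to 9.5, y to 64.5; x and y both over 9.5 is the open notch
- round_trivet: loose round trivet of the same wood, 120 mm across and 12 mm thick, 0.12 kg, with the same sort of grip bar on top (44 by 14 mm along its x, y; top at 42 mm); not to be packed. Origin: centre of its underside, z up

How it is judged:
By the outcome, as a careful person would: the job done as asked, in the order asked, and still so for the second after the job is handed in, with the robot touching nothing.
It also fails if it takes over 54 s, if anything falls off the work surface, if the arm or the gripper's body presses on something with over 40 N, if the wrist force passes 120 N, or if a joint passes its speed limit or range.

## Working session

There is one attempt and no reset: what is moved stays moved. The work goes in short steps, Python scripts to look and compute and a shell command to move; the robot and the scene stay as the last step left them, time stands still between calls to the robot, and variables do not carry over. Pictures are saved under pics/ and viewed, at most 10 in all, crops included, and the job is handed in when it is done.

```bash
ls; mkdir -p pics; python3 - <<'E'
from bench import arm, cam, sensors
import cv2
for n in("scene","top"):
    im=cam.get_image(n); cv2.imwrite(f"pics/{n}0.png",im)
    c=cam.get_calibration(n); print(n,c)
s=sensors.read_state();print(s)
E
```

```text
bench.py
jog.py
pics
scene {'K': array([[347.45641981,   0.        , 256.10998106],
       [  0.        , 347.45641981, 194.93387182],
       [  0.        ,   0.        ,   1.        ]]), 'rvec': array([ 2.05682326,  0.65380045, -0.32736737]), 'tvec': array([-500.87962894, -146.70871563, 1223.03145836])}
top {'K': array([[368.40349514,   0.        , 262.52508982],
       [  0.        , 368.40349514, 192.10228797],
       [  0.        ,   0.        ,   1.        ]]), 'rvec': array([ 2.13188722, -2.15752953,  0.0785864 ]), 'tvec': array([ 31.91972978, 585.87091578, 826.23223215])}
{'clock': 0.1, 'joints': array([ 1.57759537e+00,  3.85489533e-01,  6.76754011e-03, -4.26204880e-04,
       -1.19399199e+00, -2.58584335e-01]), 'joint_vel': array([ 0.00023316, -0.00301403,  0.00142311,  0.00293679,  0.00075878,
       -0.00052982]), 'joint_efforts': array([-4.45772694e-04, -3.93323421e+01,  1.88926756e+01,  4.19796467e+00,
       -2.63848626e-03,  5.99698936e-06]), 'position': array([155.58011574, 604.828307  , 247.32825547]), 'ee_rot': array([ 9.92075634e-01, -1.25638283e-01, -6.94802805e-05,  9.76605606e-04]), 'contact_force': array([-0.87110563,  0.80308127,  0.36762519]), 'wrist_torque': array([-0.02832585,  0.06563026,  0.00401016]), 'grasp_force': 0.0, 'gripper_width': 85.68991946261193}
```

View pics/top0.png

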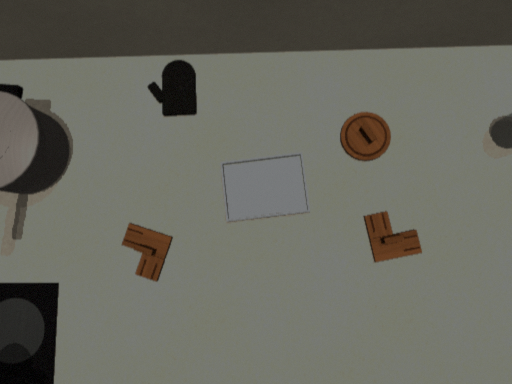

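View pics/scene0.png

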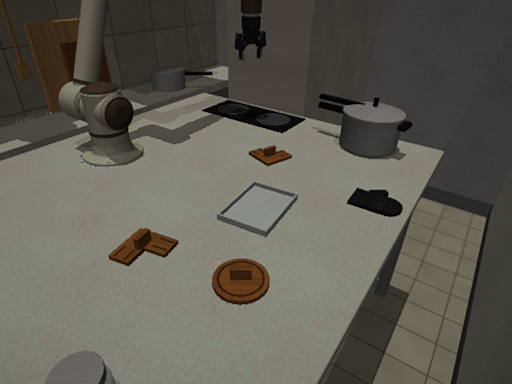

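The top view shows L-trivets at about (148,250) and (392,238), the tray at (265,188) and the round trivet at (365,136). The scene view agrees, with the bars up. Next I measure them.

```bash
cat > h.py <<'E'
import numpy as np,cv2
from bench import arm, cam, sensors
def rays(n,px,z):
    c=cam.get_calibration(n);R=cv2.Rodrigues(c["rvec"])[0];C=-R.T@c["tvec"]
    u=cv2.undistortPoints(np.float64(px).reshape(-1,1,2),c["K"],None).reshape(-1,2)
    d=np.c_[u,np.ones(len(u))]@R
    return (C+d*((z-C[2])/d[:,2])[:,None])[:,:2],C
def wood(im):
    h=cv2.cvtColor(im,cv2.COLOR_BGR2HSV)
    m=cv2.inRange(h,(3,120,40),(20,255,255));return cv2.morphologyEx(m,cv2.MORPH_CLOSE,np.ones((5,5)))
def blobs(m,a=300):
    return [c for c in cv2.findContours(m,cv2.RETR_EXTERNAL,cv2.CHAIN_APPROX_NONE)[0] if cv2.contourArea(c)>a]
def poly(n,c,z):
    p,C=rays(n,c.reshape(-1,2),z);return p,C
E
python3 - <<'E'
from h import *
im=cv2.imread("pics/top0.png")
print("C",rays("top",[[0,0]],0)[1])
for c in blobs(wood(im)):
    if cv2.boundingRect(c)[1]<20: continue
    p,C=rays("top",c,12); r=cv2.minAreaRect(np.float32(p)); m=cv2.moments(c)
    b=cv2.boxPoints(r)
    # notch corner = box corner farthest from contour
    d=[np.min(np.hypot(*(p-q).T)) for q in b]; k=int(np.argmax(d)); o=b[(k+2)%4]
    print("px",m['m10']/m['m00'],m['m01']/m['m00'],"rect",np.round(r[0],1),np.round(r[1],1),"d",np.round(d,1),"outer",o.round(1),
      "arms",[ (np.round(b[(k+j)%4]-o,1),round(float(np.arctan2(*(b[(k+j)%4]-o)[::-1])),3)) for j in(1,3)])
    for eps in (3,):
        a=cv2.approxPolyDP(c,eps,True); print("  poly",rays("top",a,12)[0].round(0).tolist())
g=cv2.cvtColor(im,cv2.COLOR_BGR2HSV);print("tray hsv",g[188,265],g[210,250],"counter",g[130,265],g[250,265])
# bright tray mask via hue/sat difference
x=im.astype(int);df=(x[:,:,0]-x[:,:,1]);print("b-g",df[188,265],df[130,265])
m=np.uint8(df>(df[188,265]+df[130,265])/2)*255;m[:130]=0;m[240:]=0;m[:,:200]=0;m[:,330:]=0
m=cv2.morphologyEx(m,cv2.MORPH_OPEN,np.ones((3,3)))
for c in blobs(m,1000):
  for z in(5,18):
    p,_=rays("top",c,z);r=cv2.minAreaRect(np.float32(p));print("tray",z,r,cv2.boxPoints(r).round(1).tolist())
  print(cv2.approxPolyDP(c,4,True).reshape(-1,2).tolist())
o=cv2.resize(im[130:300,100:440],None,fx=2.3,fy=2.3,interpolation=cv2.INTER_CUBIC)
cv2.imwrite("pics/crop.png",cv2.convertScaleAbs(o,alpha=1.6))
E
```

```text
C [489.4399352   -8.2934572  887.30100245]
px 147.748955864093 249.17902697821424 rect [450.7 312.5] [109.3 108. ] d [ 2.2  1.7  3.  55.7] outer [484.8 243.7] arms [(array([-102.6,   33.8], dtype=float32), 2.824), (array([ 34.2, 103.9], dtype=float32), 1.253)]
  poly [[516.0, 348.0], [471.0, 363.0], [449.0, 314.0], [400.0, 327.0], [384.0, 279.0], [484.0, 245.0]]
px 389.498500428449 238.7474293059126 rect [ 486.5 -275.9] [107.3 109.5] d [ 1.4  2.2 54.8  2.8] outer [ 423.3 -232.5] arms [(array([105.3,  20.6], dtype=float32), 0.193), (array([  21. , -107.5], dtype=float32), -1.377)]
  poly [[529.0, -215.0], [424.0, -233.0], [446.0, -339.0], [495.0, -328.0], [486.0, -275.0], [538.0, -264.0]]
px 365.10039149888144 135.93549589858313 rect [ 722.6 -222.4] [114.6 116.2] d [23.2 23.6 24.6 21.9] outer [ 662.6 -277.7] arms [(array([  3.8, 114.5], dtype=float32), 1.537), (array([116.1,  -3.9], dtype=float32), -0.033)]
  poly [[775.0, -249.0], [776.0, -203.0], [742.0, -168.0], [693.0, -171.0], [665.0, -204.0], [667.0, -242.0], [698.0, -276.0], [742.0, -278.0]]
tray hsv [105   8 124] [100   6 124] counter [ 37  19 122] [ 35  27 121]
b-g 2 -9
tray 5 ((603.8643798828125, 21.968887329101562), (146.40423583984375, 201.33529663085938), 6.037929534912109) [[520.5, 114.4000015258789], [541.7000122070312, -85.80000305175781], [687.2000122070312, -70.4000015258789], [666.0999755859375, 129.8000030517578]]
tray 18 ((602.1784057617188, 21.522994995117188), (144.2470703125, 198.36880493164062), 6.037829399108887) [[520.0, 112.5999984741211], [540.9000244140625, -84.69999694824219], [684.2999877929688, -69.5], [663.5, 127.69999694824219]]
[[296, 153], [291, 158], [274, 155], [274, 160], [266, 156], [268, 160], [259, 162], [251, 158], [252, 163], [241, 159], [240, 165], [221, 162], [226, 219], [309, 211]]
```

View pics/crop.png

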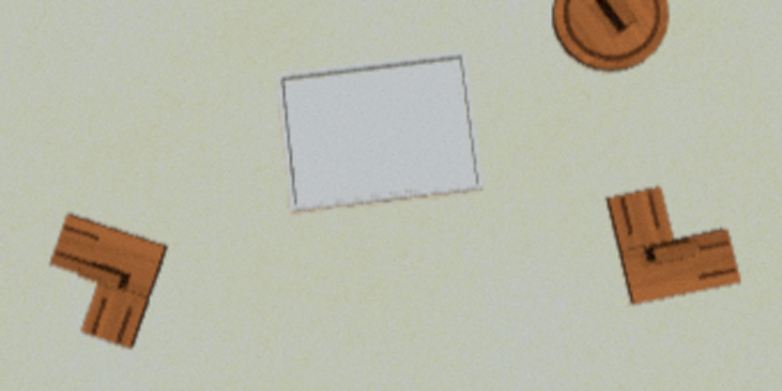

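The crop shows the bars along x of each L. The measured sizes (144×198, 108×109, 107×110 mm) match the given ones. The left L's yaw of 1.253 and the right's of -1.377 need only small turns to nest at tray yaw 1.676 and its half turn.

```bash
cat > go.py <<'E'
import sys,numpy as np
from scipy.spatial.transform import Rotation as R
from bench import arm, cam, sensors
# named goals: x y yaw(of tool x), z from argv
def org(c,yaw): 
    u=np.array([np.cos(yaw),np.sin(yaw)]);return np.array(c)-9.5*(u+[-u[1],u[0]])
T=1.676;tx=np.array([np.cos(T),np.sin(T)]);ty=np.array([-tx[1],tx[0]]);tc=np.array([602.2,21.5])
G={"A":(org((450.7,312.5),1.253),-1.889),"PA":(tc-41*tx-13.5*ty,T-np.pi),
   "B":(org((486.5,-275.9),-1.377),-1.377),"PB":(tc+41*tx+13.5*ty,T-np.pi)}
p,y=G[sys.argv[1]];z=float(sys.argv[2])
if len(sys.argv)>3: p=p+np.array([float(sys.argv[3]),float(sys.argv[4])])
s=sensors.read_state();q=R.from_quat(s["ee_rot"])
t=R.from_euler("z",y)*R.from_euler("x",np.pi)
print("goal",p.round(1),z,"delta",q.inv().apply(np.r_[p,z]-s["position"]).round(1),(q.inv()*t).as_rotvec().round(4),"t",s["clock"])
E
python3 go.py A 120
```

```text
goal [456.8 300.5] 120.0 delta [367.5 219.4 127.8] [ 1.4000e-03 -1.7000e-03  1.6371e+00] t 0.1
```

```bash
r='';echo '[[[367, 219, 128, 0, 0, 1.637], [367, 219, 128, 0, 0, 1.637], [367, 219, 128, 0, 0, 1.637], [367, 219, 128, 0, 0, 1.637], [367, 219, 128, 0, 0, 1.637], [367, 219, 128, 0, 0, 1.637], [367, 219, 128, 0, 0, 1.637], [367, 219, 128, 0, 0, 1.637], [367, 219, 128, 0, 0, 1.637], [367, 219, 128, 0, 0, 1.637]]]' > next.json && python3 jog.py next.json 50; python3 go.py A 120
```

```text
clock: 1.1
position: [457.9, 297.0, 117.7]
ee_rot: [-0.635, 0.772, -0.0, -0.003]
contact_force: [-1.4, 0.1, -0.2]
gripper_width: 50.0
grasp_force: 0.0
goal [456.8 300.5] 120.0 delta [-3.2  1.8 -2.3] [ 0.0028 -0.005   0.1241] t 1.1
```

```bash
echo '[[[0, 0, 0, 0, 0, 0.12], [0, 0, 0, 0, 0, 0.12], [0, 0, 0, 0, 0, 0.12], [0, 0, 0, 0, 0, 0.12]]]' > next.json && python3 jog.py next.json; python3 go.py A 34; python3 -c "
from h import *
cv2.imwrite('pics/t1.png',cv2.resize(cv2.convertScaleAbs(cam.get_image('scene')[70:270,60:360],alpha=1.5),None,fx=2.5,fy=2.5))"
```

```text
clock: 1.5
position: [456.3, 302.0, 120.3]
ee_rot: [-0.594, 0.804, 0.0, -0.0]
contact_force: [-0.9, -0.2, -0.6]
gripper_width: 49.7
grasp_force: 0.0
goal [456.8 300.5] 34.0 delta [ 1.3 -0.9 86.3] [ 0.0001 -0.      0.0195] t 1.5
```

View pics/t1.png

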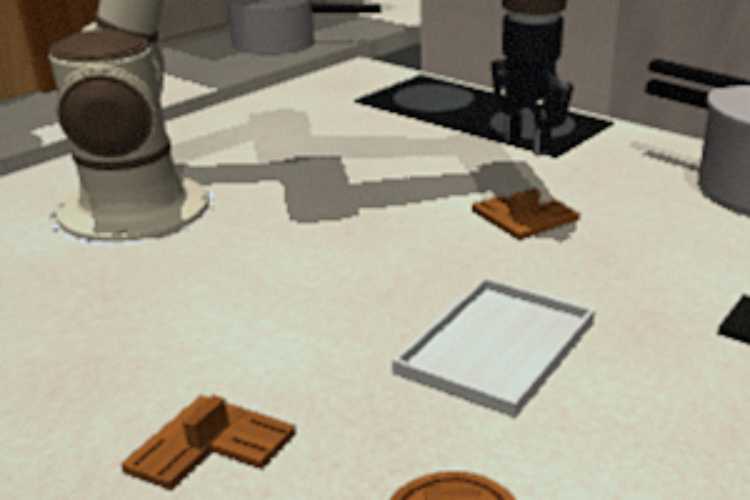

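The gripper (crop about 535,130) hangs above the left trivet (525,210), so I descend and grip.

```bash
echo '[[[1, -1, 30, 0, 0, 0.02], [1, -1, 55, 0, 0, 0.02], [1, -1, 72, 0, 0, 0.02], [1, -1, 81, 0, 0, 0.02], [1, -1, 86, 0, 0, 0.02], [1, -1, 86, 0, 0, 0.02], [1, -1, 86, 0, 0, 0.02]]]' > next.json && python3 jog.py next.json && python3 go.py A 34 && echo '[[[0, 0, 0, 0, 0, 0], [0, 0, 0, 0, 0, 0], [0, 0, 0, 0, 0, 0], [0, 0, 0, 0, 0, 0], [0, 0, 0, 0, 0, 0], [0, 0, 0, 0, 0, 0], [0, 0, 0, 0, 0, 0]]]' > next.json && python3 jog.py next.json 0
```

```text
clock: 2.25
position: [457.6, 301.0, 35.1]
ee_rot: [-0.585, 0.811, 0.0, 0.001]
contact_force: [-0.1, 0.3, -0.2]
gripper_width: 49.9
grasp_force: 0.0
goal [456.8 300.5] 34.0 delta [0.8 0.7 1.1] [-0.0008  0.0014 -0.0022] t 2.25
clock: 2.95
position: [457.5, 300.9, 35.1]
ee_rot: [-0.585, 0.811, 0.0, 0.001]
contact_force: [-0.4, -1.1, 5.8]
gripper_width: 12.7
grasp_force: 60.8
```

```bash
echo '[[[0, 0, -20, 0, 0, 0], [0, 0, -50, 0, 0, 0], [0, 0, -80, 0, 0, 0], [0, 0, -80, 0, 0, 0]]]' > next.json && python3 jog.py next.json && python3 go.py PA 115
```

```text
clock: 3.35
position: [459.0, 302.3, 118.1]
ee_rot: [-0.585, 0.811, 0.001, 0.004]
contact_force: [1.0, 0.1, -1.3]
gripper_width: 12.7
grasp_force: 60.0
goal [619.9 -17.9] 115.0 delta [ 253.2 -253.5    2.2] [-0.0054  0.0065 -0.4254] t 3.35
```

```bash
echo '[[[13, -13, 0, 0, 0, -0.02], [40, -40, 0, 0, 0, -0.07], [70, -70, 0, 0, 0, -0.12], [102, -102, 0, 0, 0, -0.17], [134, -134, 0, 0, 0, -0.23], [166, -166, 1, 0, 0, -0.28], [197, -197, 1, 0, 0, -0.33], [224, -224, 2, 0, 0, -0.38], [244, -244, 2, 0, 0, -0.41], [253, -253, 2, 0, 0, -0.425]]]' > next.json && python3 jog.py next.json && echo '[[[0, 0, 0, 0, 0, 0], [0, 0, 0, 0, 0, 0], [0, 0, 0, 0, 0, 0]]]' > next.json && python3 jog.py next.json && python3 go.py PA 41; python3 - <<'E'
from h import *
im=cam.get_image("top");cv2.imwrite("pics/t2.png",cv2.resize(cv2.convertScaleAbs(im[120:260,180:340],alpha=1.5),None,fx=4,fy=4))
E
```

```text
clock: 4.35
position: [617.4, -22.1, 110.5]
ee_rot: [0.742, -0.67, -0.001, 0.001]
contact_force: [0.2, 0.0, -0.8]
gripper_width: 13.0
grasp_force: 60.0
clock: 4.65
position: [616.8, -18.7, 111.7]
ee_rot: [0.743, -0.669, -0.0, 0.0]
contact_force: [-0.8, 1.0, -0.7]
gripper_width: 12.6
grasp_force: 60.0
goal [619.9 -17.9] 41.0 delta [-0.5 -3.3 70.7] [ 0.0012  0.0001 -0.0007] t 4.65
```

View pics/t2.png

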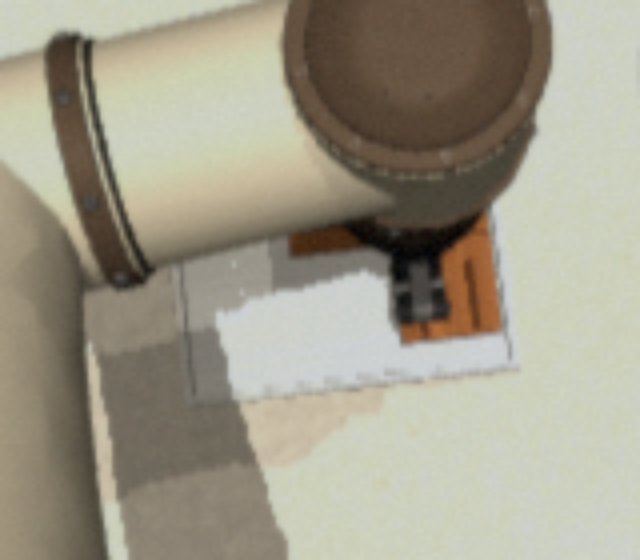

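The trivet is held over the tray's right half (crop 390–500, 215–340), aligned with the tray's edges. I lower it.

```bash
echo '[[[0, -3, 20, 0, 0, 0], [0, -3, 40, 0, 0, 0], [0, -3, 54, 0, 0, 0], [0, -3, 62, 0, 0, 0], [0, -3, 67, 0, 0, 0], [0, -3, 70, 0, 0, 0], [0, -3, 70, 0, 0, 0], [0, -3, 70, 0, 0, 0]]]' > next.json && python3 jog.py next.json && python3 go.py PA 40
```

```text
clock: 5.5
position: [620.9, -19.0, 43.0]
ee_rot: [0.743, -0.669, 0.0, -0.0]
contact_force: [-0.2, 0.1, -0.8]
gripper_width: 12.6
grasp_force: 60.0
goal [619.9 -17.9] 40.0 delta [-1.3  0.8  3. ] [-0.0013  0.     -0.0011] t 5.5
```

```bash
echo '[[[-1, 1, 1.5, 0, 0, 0], [-1, 1, 2.5, 0, 0, 0], [-1, 1, 2.5, 0, 0, 0], [-1, 1, 2.5, 0, 0, 0]]]' > next.json && python3 jog.py next.json && echo '[[[-1, 0, 0, 0, 0, 0], [0, 0, 0, 0, 0, 0], [0, 0, 0, 0, 0, 0], [0, 0, 0, 0, 0, 0]]]' > next.json && python3 jog.py next.json 45 && echo '[[[0, 0, -20, 0, 0, 0], [0, 0, -50, 0, 0, 0], [0, 0, -80, 0, 0, 0], [0, 0, -80, 0, 0, 0]]]' > next.json && python3 jog.py next.json && python3 go.py B 120
```

```text
clock: 5.9
position: [619.5, -18.1, 40.2]
ee_rot: [0.743, -0.669, 0.0, -0.0]
contact_force: [-0.4, -0.3, 0.9]
gripper_width: 12.7
grasp_force: 60.2
clock: 6.3
position: [619.4, -18.3, 39.8]
ee_rot: [0.743, -0.669, 0.0, -0.0]
contact_force: [0.5, 0.2, 0.5]
gripper_width: 45.0
grasp_force: 0.0
clock: 6.7
position: [622.4, -17.9, 124.8]
ee_rot: [0.743, -0.669, 0.003, -0.004]
contact_force: [1.1, -0.2, 1.1]
gripper_width: 45.0
grasp_force: 0.0
goal [ 475.3 -268.4] 120.0 delta [233.7 172.5   3.2] [-0.0098 -0.0006 -0.0887] t 6.7
```

```bash
echo '[[[24, 18, 0, 0, 0, -0.01], [58, 43, 0, 0, 0, -0.02], [92, 68, 0, 0, 0, -0.04], [126, 93, 0, 0, 0, -0.05], [160, 118, 0, 0, 0, -0.06], [192, 142, 0, 0, 0, -0.08], [220, 162, 0, 0, 0, -0.088], [234, 173, 0, 0, 0, -0.088], [234, 173, 0, 0, 0, -0.088], [234, 173, 0, 0, 0, -0.088]]]' > next.json && python3 jog.py next.json && python3 go.py B 34; python3 - <<'E'
from h import *
im=cam.get_image("top");cv2.imwrite("pics/t3.png",im);cv2.imwrite("pics/t3c.png",cv2.resize(cv2.convertScaleAbs(im[140:290,200:440],alpha=1.5),None,fx=3,fy=3))
E
```

```text
clock: 7.7
position: [471.3, -269.0, 119.5]
ee_rot: [0.771, -0.636, -0.0, 0.0]
contact_force: [-0.4, -0.1, 0.5]
gripper_width: 44.9
grasp_force: 0.0
goal [ 475.3 -268.4] 34.0 delta [ 0.2 -4.1 85.5] [ 0.0003  0.0002 -0.0027] t 7.7
```

View pics/t3c.png

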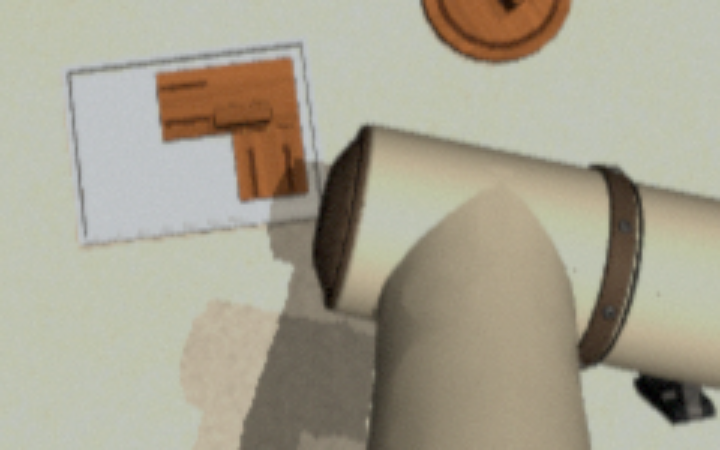

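A lies in the tray, outer corner upper right (crop 155–308, 58–200), straight with the walls. I measure its rest pose and grip B.

```bash
echo '[[[0, -4, 30, 0, 0, 0], [0, -4, 55, 0, 0, 0], [0, -4, 72, 0, 0, 0], [0, -4, 81, 0, 0, 0], [0, -4, 85, 0, 0, 0], [0, -4, 85, 0, 0, 0], [0, -4, 85, 0, 0, 0]]]' > next.json && python3 jog.py next.json && python3 go.py B 34 && python3 - <<'E'
from h import *
im=cv2.imread("pics/t3.png")
for c in blobs(wood(im)):
    x,y,w,h=cv2.boundingRect(c)
    if 220<x<310 and y>140:
        p,_=rays("top",c,17);r=cv2.minAreaRect(np.float32(p));print(r)
        t=1.676;u=np.array([np.cos(t),np.sin(t)]);d=np.array(r[0])-[602.2,21.5];print("tray frame L centre",d@u,d@[-u[1],u[0]],"want -31.5 -4")
E
```

```text
clock: 8.45
position: [476.3, -268.1, 35.6]
ee_rot: [0.772, -0.636, 0.001, -0.0]
contact_force: [-0.9, 0.0, 0.4]
gripper_width: 44.9
grasp_force: 0.0
goal [ 475.3 -268.4] 34.0 delta [0.1 1.  1.6] [-0.0015 -0.0009 -0.0012] t 8.45
((607.5261840820312, -8.604534149169922), (107.63294982910156, 107.06118774414062), 6.310622215270996)
tray frame L centre -30.497393160825386 -2.1354680068457084 want -31.5 -4
```

```bash
echo '[[[0, 1, 1, 0, 0, 0], [0, 1, 1, 0, 0, 0], [0, 0, 1, 0, 0, 0], [0, 0, 1, 0, 0, 0], [0, 0, 1, 0, 0, 0], [0, 0, 1, 0, 0, 0], [0, 0, 1, 0, 0, 0]]]' > next.json && python3 jog.py next.json 0 && echo '[[[0, 0, -20, 0, 0, 0], [0, 0, -50, 0, 0, 0], [0, 0, -80, 0, 0, 0], [0, 0, -80, 0, 0, 0], [0, 0, -80, 0, 0, 0]]]' > next.json && python3 jog.py next.json && python3 go.py PB 118
```

```text
clock: 9.15
position: [475.4, -268.4, 34.6]
ee_rot: [0.772, -0.636, 0.0, 0.0]
contact_force: [-2.1, 0.5, 4.9]
gripper_width: 12.8
grasp_force: 60.6
clock: 9.65
position: [475.4, -267.9, 114.0]
ee_rot: [0.771, -0.636, 0.0, -0.001]
contact_force: [-0.1, 0.1, -1.4]
gripper_width: 13.0
grasp_force: 59.7
goal [584.5  60.9] 118.0 delta [-302.  -169.6   -3.8] [-0.0012  0.0003  0.0861] t 9.65
```

```bash
echo '[[[-18, -10, -3, 0, 0, 0], [-52, -29, -4, 0, 0, 0.01], [-88, -49, -4, 0, 0, 0.02], [-126, -71, -4, 0, 0, 0.03], [-164, -92, -4, 0, 0, 0.05], [-202, -113, -4, 0, 0, 0.06], [-240, -135, -4, 0, 0, 0.07], [-272, -153, -4, 0, 0, 0.08], [-294, -165, -4, 0, 0, 0.086], [-302, -170, -4, 0, 0, 0.086]]]' > next.json && python3 jog.py next.json && echo '[[[0, 0, 0, 0, 0, 0], [0, 0, 0, 0, 0, 0], [0, 0, 0, 0, 0, 0]]]' > next.json && python3 jog.py next.json && python3 go.py PB 55 -1.5 0
```

```text
clock: 10.65
position: [584.4, 62.9, 115.7]
ee_rot: [0.744, -0.668, -0.001, 0.001]
contact_force: [-0.1, -0.1, -1.5]
gripper_width: 13.0
grasp_force: 59.6
clock: 10.95
position: [584.0, 59.4, 117.3]
ee_rot: [0.743, -0.669, -0.0, 0.001]
contact_force: [0.5, -0.4, -1.1]
gripper_width: 12.8
grasp_force: 59.6
goal [583.   60.9] 55.0 delta [-1.5  0.8 62.3] [ 0.0015 -0.0003 -0.0008] t 10.95
```

```bash
echo '[[[-1, 1, 20, 0, 0, 0], [-1, 1, 40, 0, 0, 0], [-1, 1, 54, 0, 0, 0], [-1, 1, 60, 0, 0, 0], [-1, 1, 60, 0, 0, 0], [-1, 1, 60, 0, 0, 0]]]' > next.json && python3 jog.py next.json && python3 go.py PB 40 -1.5 0; python3 - <<'E'
from h import *
a=cam.get_image("top")[130:240,200:330];b=cam.get_image("scene")[160:250,200:320]
f=lambda i:cv2.resize(cv2.convertScaleAbs(i,alpha=1.5),(390,330))
cv2.imwrite("pics/t4.png",np.hstack([f(a),f(b)]))
E
```

```text
clock: 11.55
position: [584.1, 61.3, 58.5]
ee_rot: [0.743, -0.669, 0.0, -0.0]
contact_force: [0.6, -0.1, -0.7]
gripper_width: 13.0
grasp_force: 59.6
goal [583.   60.9] 40.0 delta [ 0.3  1.2 18.5] [-0.0012  0.0001  0.0004] t 11.55
```

View pics/t4.png

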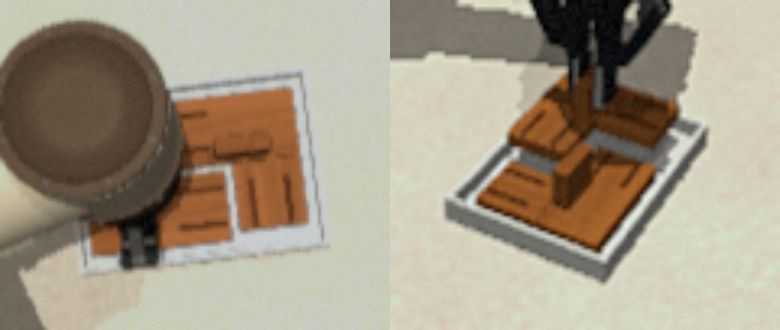

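B hovers just above, with a visible gap to A on both nesting sides (crop 230,170–240 and 170–235,168). I lower it.

```bash
echo '[[[0, 1, 6, 0, 0, 0], [0, 1, 11, 0, 0, 0], [0, 1, 15, 0, 0, 0], [0, 1, 17, 0, 0, 0], [0, 1, 18, 0, 0, 0], [0, 1, 18, 0, 0, 0], [0, 1, 18, 0, 0, 0]]]' > next.json && python3 jog.py next.json && echo '[[[0, 0, 0, 0, 0, 0], [0, 0, 0, 0, 0, 0], [0, 0, 0, 0, 0, 0], [0, 0, 0, 0, 0, 0]]]' > next.json && python3 jog.py next.json 40 && echo '[[[0, 0, -20, 0, 0, 0], [0, 0, -50, 0, 0, 0], [0, 0, -90, 0, 0, 0], [0, 0, -130, 0, 0, 0], [0, 140, -150, 0, 0, 0], [0, 140, -150, 0, 0, 0], [0, 140, -150, 0, 0, 0], [0, 140, -150, 0, 0, 0]]]' > next.json && python3 jog.py next.json; python3 - <<'E'
from h import *
a=cam.get_image("top")[130:240,200:330];b=cam.get_image("scene")[160:250,200:320]
f=lambda i:cv2.resize(cv2.convertScaleAbs(i,alpha=1.5),(390,330))
cv2.imwrite("pics/t5.png",np.hstack([f(a),f(b)]))
E
```

```text
clock: 12.35
position: [582.9, 61.6, 39.9]
ee_rot: [0.744, -0.669, 0.0, -0.0]
contact_force: [-0.2, 1.4, -1.9]
gripper_width: 12.7
grasp_force: 59.6
clock: 12.75
position: [582.8, 61.6, 40.0]
ee_rot: [0.744, -0.669, 0.0, -0.0]
contact_force: [-0.5, -0.6, 0.1]
gripper_width: 40.0
grasp_force: 0.0
clock: 13.55
position: [438.6, 45.4, 190.5]
ee_rot: [0.744, -0.669, -0.001, 0.0]
contact_force: [1.9, -0.5, -0.5]
gripper_width: 40.2
grasp_force: 0.0
```

View pics/t5.png

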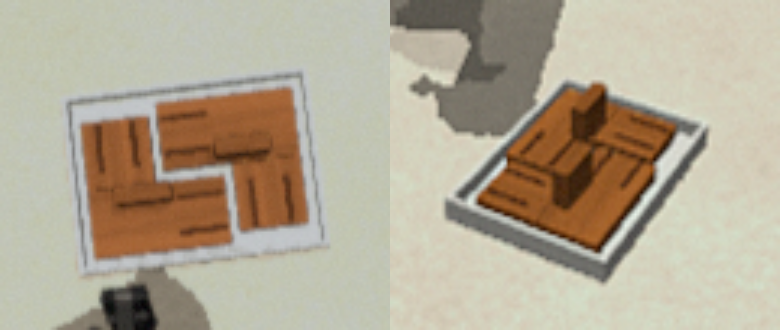

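Both trivets are nested flat inside the tray, with even gaps (top crop 80–308, 88–258) and the gripper clear. I hand the job in.

```bash
python3 -c "
from bench import arm, cam, sensors
print(arm.job_done())"
```

```text
the job is handed in; nothing more can be done
None
```

Both L-trivets lie nested and flat on the tray's floor, grip bars up, with the round trivet left where it was; the job was handed in at about 13.7 s of the 54 s allowed.

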